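# Push a wet lens through the splash flap

## Task

Push the wet amber lens along the loading deck, through the doorway with the orange spring flap, and into the sunken drip tray behind it. Do it with the two fingers: one finger pushes the flap open and holds it, and the other finger pushes the lens through from behind while the flap is held, so that the lens never shoves the flap nor is struck by it. Keep the lens sliding on the deck (never pinch or lift it), then withdraw so that the flap closes behind it, and leave the other things standing where they are.

Things in the scene. Friction and masses are not known exactly. Their poses are not given: they have to be found in the camera images.
- sill (a point): Point on the loading deck (46 mm above the table), mid-doorway of a white fixed drip unit. x axis: through the doorway from deck to tray; y: along the gate wall to the hinge side. In this frame (mm): doorway y -43 to 43, no lintel; wall 8 thick at x=0, 32 high, to y -85 and 87. Flat deck x -155 to 10, y -57 to 77. Guide rail on it at y -51 to -43, 10 high, up to the wall.
- tray (a point): Centre of the drip tray's soft black floor, 36 mm below the deck; axes as sill, 85 mm along x from it. The white open-topped tray lies behind the gate wall; inside it is 150 mm along x (from the deck's end, 10 mm past the doorway line) and 160 mm along y; its side and far walls reach 14 mm above deck level.
- flap (a joint): Angle of the orange flap: 0 shut across the doorway, positive as it swings away from the deck into the tray, to 1.6 rad. 84 mm long, 4 thick, 4 to 30 mm above deck level; upright hinge at x=0, y=+43 mm of sill, free end at y=-41 when shut. A spring shuts it: 0.045 N m when shut, plus 0.05 N m per rad (2 to 6 N at 20 mm from the hinge).
- lens_mid (a point): Centre, half-way up (10 mm above its underside), of the loose round amber lens, 44 mm in diameter and 12 thick, flat side down, with a black holder block on top, 22 mm in diameter and 8 high; 20 mm high in all, about 50 g, wet and slippery (friction about 0.25). It lies on the loading deck, 45 to 95 mm before the doorway, near the guide rail.
- cleaner: White bottle with blue cap, 40 mm diameter, 100 mm high, standing on the table beside the unit; origin at the centre of its underside. Leave alone.
- cup: Small blue open cup, 56 mm diameter, 60 mm high, beside the unit; origin at the centre of its underside. Leave alone.
- lenscase: Flat grey contact-lens case with a green and a white cap, 50 x 32 x 17 mm, on the table beside the unit; origin at the centre of its underside. Leave alone.
There are look-alikes about, which are no part of the job. What is meant by the part that bears lens_mid is not blue or yellow, and is the smaller of those in its own colour.

How it is judged (in metres and radians):
On the way, in this order (a step that is already met when the one before it is completed fails the run):
1. a finger has pushed the flap open (over 0.4 rad) while the lens centre is still before the doorway (value of joint flap above 0.4 rad and contact force between the fingers and flap above 0.3 N and x of lens_mid in the frame of sill below 0 m), for 0.05 s.
2. with one finger holding the flap open, the other is pushing the lens, its centre now past the flap's line (x of lens_mid in the frame of sill above 0.003 m and value of joint flap above 0.4 rad and contact force between the fingers and flap above 0.3 N and contact force between the fingers and lens above 0.02 N), for 0.05 s.
At the end, for the whole second after the job is handed in: The lens rests down in the drip tray (its centre at least 15 mm below deck level, inside the tray walls), the flap has closed to within 0.08 rad, and the bottle, cup and case stand within 15 mm of where they were (x of lens_mid in the frame of sill between 0.012 and 0.16 m and y of lens_mid in the frame of sill between -0.08 and 0.08 m and z of lens_mid in the frame of sill below -0.015 m and linear speed of lens below 0.01 m/s and value of joint flap below 0.08 rad and distance of each of cleaner, cup, lenscase from where it was at the start of the episode below 0.015 m); the robot touches nothing.
It fails at once if the lens is lifted (its centre over 18 mm above the deck; it starts at 10) (z of lens_mid in the frame of sill above 0.018 m).
It fails at once if the lens shoves the flap or is struck hard by it (over 1 N between them) (contact force between lens and flap above 1 N).
It fails at once if a bystander is knocked away or over (distance of any of cleaner, cup, lenscase from where it was at the start of the episode above 0.03 m or angle between any of cleaner, cup's own z axis and vertical above 0.4 rad).
It also fails if it takes over 35 s, if anything falls off the work surface, if the arm or the gripper's body presses on something with over 40 N, if the wrist force passes 120 N, or if a joint passes its speed limit or range.

## Robot

A 6-joint arm with a two-finger parallel gripper is mounted at the origin on the work surface. World frame = base frame: x ahead of the robot, y to its left, z up, the work surface at z = 0. Lengths are in m, angles in degrees, forces in N, time in s.
With the tool pointing down it reaches from about 0.375 to 0.9 m from the base axis. Payload 3.1 kg.
Tool frame: the origin (TCP) lies at the very end of the fingers, on their centre line; the grasp point (between the pads) lies 19 mm behind it; z points along the fingers, y is the direction in which the jaws open and shut (so a half turn about z gives the same grasp; the last joint's range is limited). The gripper opens to 87 mm and grips with 3 to 60 N. Pads are 19 mm wide; open, the fingers measure 117 mm over their backs; the gripper's body (75 mm by 190 mm) begins 51 mm behind the grasp point.
Start: joints at [-83.451, 30.224, 82.088, -0, 67.689, -10.227], TCP at [0.18, -0.598, 0.223] pointing down, gripper open.
Joint ranges: [-176.69, 176.69], [-43.24, 126.21], [12.49, 139.97], [-82, 262], [0, 151.66], [-163.58, 163.58]. Speed limits (degrees/s): [159.86, 159.86, 180, 180, 180, 180].

## Interface

Orientations are given as a 3x3 rotation matrix whose columns are the frame's x, y, z axes.
In Python, from rig import bot gives the robot as it stands. The module is installed in compiled form; this text tells all that it offers.
- The arm moves only by the tool play_rows, never from a script. Its argument "targets" is a list of rows, each a list of 7 numbers: the closure, from 0 (fully open) to 1 (shut), then the shift along the world's x, y, z in m, then the turn, a rotation vector about the world's x, y, z in rad. A call has 1 to 12 rows; each row shifts and turns the commanded pose from where the row before left it; what a row does not reach is not made up. A row lasts 1/8 s, in which the tool goes at most 62.5 mm and 10.7 degrees, less where a joint would pass 70% of its speed; a pose out of reach is approached as far as the arm can. A call with a gripper value outside its range is refused whole. The fingers move at their own pace and stop on an object; the grip force is fixed at half the most. Time passes only in rows, so rows that do not move let the fingers close. It gives the time, the measured TCP pose, the force and the opening at its end, in the units of the state.
- bot.read_state(): the state, without advancing time (a new reading comes with each control period).
- bot.capture(name): name is "side" or "top" or "wrist"; returns the picture (384x512x3 uint8, blue, green, red); there is no depth.
- bot.get_calibration(name): a dict with "fx", "fy", "cx", "cy" (pixels), "R" (3x3) and "t" (3): a world point X has camera coordinates R X + t. Camera axes: x right, y down, z forward; pixel columns grow to the right and rows downward; lengths in m; the calibration is good to about 2 mm. A picture is of the moment at which its call begins: read the wrist's pose just before it. get_calibration takes no time and is no camera call; for the wrist camera it gives the pose at the moment of the call.
- bot.hand_in(): hands the job in, once; it reports no verdict.
The state is a dict: "time_s": time; "joint_positions": joint angles; "qvel": joint speeds; "tau": joint torques, N m; "position": TCP position; "tcp_rot": TCP orientation; "force": force on the tool from outside, world axes, zero at the start; "moment": the same for the moment, N m; "opening": opening from 0.0 (shut) to 1.0 (fully open).
Only numpy, scipy, OpenCV 4.12 (cv2) and the standard library are available. Lean on these libraries where they do the work, as an engineer would, in place of code of your own. Each camera call takes 0.05 s, during which the arm holds its last target. There are 200 camera calls.

## Working session

There is one attempt and no reset: what is moved stays moved. The work goes in short steps, Python scripts to look and compute and a tool call to move; the robot and the scene stay as the last step left them, time stands still between calls to the robot, and variables do not carry over. Pictures are saved under pics/ and viewed, about 8 in all and at most 12, crops included, and the job is handed in when it is done.

Besides the shell and the picture viewer there is one more tool, called after "Request:" as name(argument=value, ...) on one line, values as JSON. play_rows: Moves the arm, as the interface text tells. Its arguments: {"type":"object","properties":{"targets":{"type":"array","items":{"type":"array","items":{"type":"number"}}}},"required":["targets"]}

```bash
mkdir -p pics; python3 - <<'E'
from rig import bot
import cv2,numpy as np
s=bot.read_state()
print({k:np.round(v,3).tolist() for k,v in s.items()})
for n in("top","side"):
    im=bot.capture(n);cv2.imwrite(f"pics/{n}0.png",im)
    c=bot.get_calibration(n);print(n,{k:np.round(v,4).tolist() for k,v in c.items()})
E
```

```text
{'time_s': 0.0, 'joint_positions': [-83.451, 30.279, 82.153, 0.001, 67.688, -10.229], 'qvel': [0.068, 0.016, 0.008, 0.028, 0.043, 0.005], 'tau': [-0.0, -44.004, -17.659, 0.063, 0.058, -0.0], 'position': [0.18, -0.598, 0.222], 'tcp_rot': [[0.957, 0.289, -0.0], [0.289, -0.957, 0.002], [0.0, -0.002, -1.0]], 'force': [-0.031, -0.446, 0.646], 'moment': [-0.02, -0.019, 0.021], 'opening': 0.999}
top {'fx': 454.8953, 'fy': 454.8953, 'cx': 259.6768, 'cy': 190.4404, 'R': [[0.0225, -0.9995, 0.0223], [-0.9866, -0.0258, -0.1612], [0.1617, -0.0184, -0.9867]], 't': [0.0193, 0.5421, 1.0161]}
side {'fx': 352.3292, 'fy': 352.3292, 'cx': 260.6079, 'cy': 189.4914, 'R': [[-0.7977, -0.6031, 0.0017], [-0.3538, 0.4657, -0.8112], [0.4884, -0.6476, -0.5848]], 't': [0.4657, 0.2226, 0.4744]}
```

View pics/top0.png

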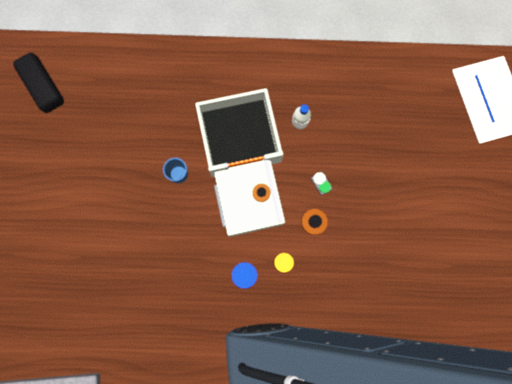

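View pics/side0.png

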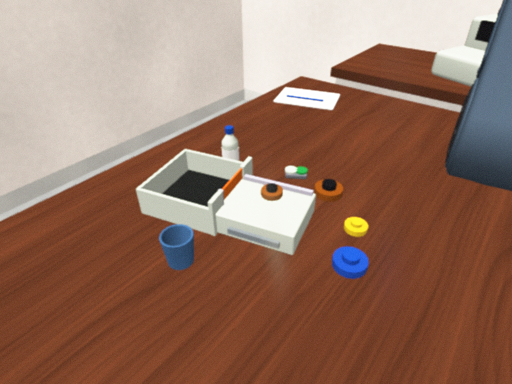

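Candidates in top view: amber ring with black block on the deck (262,192), a larger amber one on the table (315,221), blue (245,275), yellow (284,262). By the description (amber, the smaller) I choose (262,192), and check it in a crop.

```bash
cat > h.py <<'E'
import cv2,numpy as np
from rig import bot
def ray(c,u,v,z):
    R=np.array(c["R"]);t=np.array(c["t"]);o=-R.T@t
    d=R.T@np.array([(u-c["cx"])/c["fx"],(v-c["cy"])/c["fy"],1]);return o+d*(z-o[2])/d[2]
def proj(c,X):
    p=np.array(c["R"])@np.array(X)+np.array(c["t"]);return c["fx"]*p[0]/p[2]+c["cx"],c["fy"]*p[1]/p[2]+c["cy"]
def blobs(im,lo,hi,amin=20):
    m=cv2.inRange(cv2.cvtColor(im,cv2.COLOR_BGR2HSV),lo,hi)
    n,l,s,c=cv2.connectedComponentsWithStats(m);return [(c[i].round(1),s[i].tolist()) for i in range(1,n) if s[i][4]>=amin],l
E
python3 - <<'E'
from h import *
im=cv2.imread("pics/top0.png");cv2.imwrite("pics/c1.png",cv2.resize(im[85:240,190:340],None,fx=5,fy=5,interpolation=cv2.INTER_CUBIC)[:, :800][:600+175])
crop=cv2.resize(im[88:238,188:340],None,fx=4,fy=4,interpolation=cv2.INTER_CUBIC);cv2.imwrite("pics/c1.png",crop)
for n in("top","side"):
    im=cv2.imread(f"pics/{n}0.png")
    print(n,blobs(im,(5,150,140),(16,255,255))[0])
E
```

```text
top [(array([93.6, 39.3]), [21, 32, 131, 16, 815]), (array([265.6,  44.8]), [186, 38, 144, 15, 839]), (array([435.2,  50.1]), [360, 43, 135, 15, 782]), (array([ 8.3, 57. ]), [0, 55, 18, 4, 53]), (array([207.9,  68.2]), [43, 55, 350, 26, 3213]), (array([167.8,  70.7]), [164, 69, 10, 4, 25]), (array([425.7,  76.4]), [386, 68, 70, 17, 590]), (array([74. , 77.5]), [67, 76, 15, 4, 25]), (array([245.6,  82.7]), [240, 81, 11, 5, 27]), (array([257.2,  83.7]), [252, 82, 13, 4, 26]), (array([151.5,  91.2]), [120, 90, 64, 4, 148]), (array([329.5,  96.4]), [302, 95, 59, 4, 134]), (array([345.3, 123.7]), [338, 122, 15, 5, 25]), (array([116.7, 135.9]), [109, 133, 17, 6, 34]), (array([135.9, 135.7]), [127, 134, 22, 5, 41]), (array([292.9, 135.6]), [284, 134, 19, 4, 36]), (array([300.5, 140.8]), [283, 138, 38, 6, 77]), (array([494.3, 145.6]), [487, 144, 16, 4, 26]), (array([ 77.1, 160.3]), [0, 151, 164, 18, 1044]), (array([ 10.2, 152.7]), [0, 152, 20, 3, 37]), (array([148.1, 155.7]), [136, 152, 26, 6, 40]), (array([192.1, 157.7]), [180, 156, 26, 4, 48]), (array([245.3, 161. ]), [229, 156, 34, 11, 10
[... 1930 characters left out ...]
17, 37, 5, 76]), (array([104.5, 321.8]), [97, 320, 16, 5, 33]), (array([122.9, 321. ]), [111, 320, 27, 4, 49]), (array([313.9, 324.8]), [303, 324, 24, 3, 48]), (array([495.7, 329.2]), [484, 328, 26, 5, 50]), (array([128.4, 343.2]), [120, 340, 18, 6, 33]), (array([  5.7, 342.8]), [0, 342, 12, 4, 26]), (array([115.5, 351. ]), [0, 343, 226, 21, 1523]), (array([158.8, 344.8]), [148, 344, 21, 3, 37]), (array([131.1, 376.3]), [122, 374, 17, 5, 31]), (array([107.7, 380.2]), [102, 379, 13, 4, 25])]
side [(array([231.9, 182.6]), [222, 169, 20, 29, 218]), (array([328. , 188.9]), [314, 179, 30, 17, 235]), (array([270.7, 192.7]), [262, 185, 20, 15, 147]), (array([343.9, 219.2]), [334, 208, 19, 22, 56])]
```

View pics/c1.png

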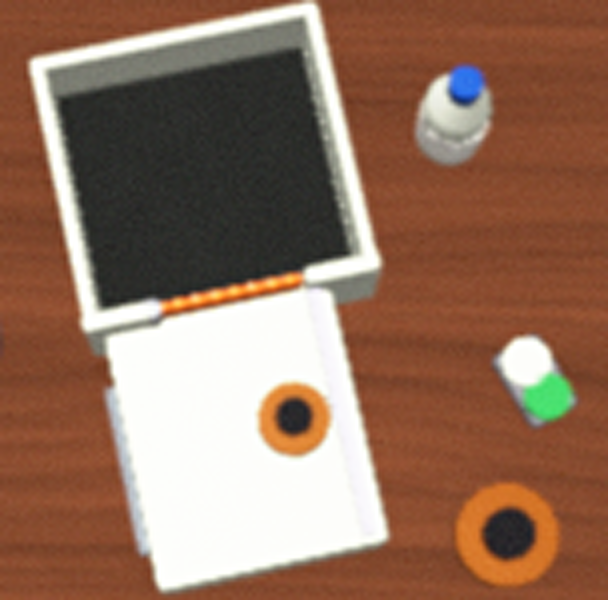

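The crop shows the small amber ring on the white deck at crop (294,419), i.e. pixel (261.5,192.7). It is clearly smaller than the one on the table at (508,533) and lies beside the rail on the right. The hinge is at the left end of the orange flap. Next: fit the unit's pose.

```bash
python3 - <<'E'
from h import *
from scipy.optimize import least_squares
c=bot.get_calibration("top");im=cv2.imread("pics/top0.png")
def W(p,q): x,y,a=p;return np.array([x+q[0]*np.cos(a)-q[1]*np.sin(a),y+q[0]*np.sin(a)+q[1]*np.cos(a),.046+q[2]])
px=lambda u,v:(188+(u+.5)/4-.5,88+(v+.5)/4-.5)
# sill-frame pts (m) <-> crop pixel
P=[((-.155,-.057,0),(387,541)),((-.155,.077,0),(160,590)),((.0,.087,.032),(86,324)),((0,-.085,.032),(380,258)),((0,.042,.030),(160,307)),((0,-.041,.030),(304,280))]
f=lambda p:np.concatenate([np.subtract(proj(c,W(p,q)),px(*u)) for q,u in P])
r=least_squares(f,[.6,0,.2]);p=r.x;print(p,np.degrees(p[2]),r.fun.round(1))
def S(p,X): a=p[2];d=X[:2]-p[:2];return np.array([d@[np.cos(a),np.sin(a)],d@[-np.sin(a),np.cos(a)]])*1000
hsv=cv2.cvtColor(im,cv2.COLOR_BGR2HSV)
m=np.zeros(im.shape[:2],np.uint8);m[180:204,248:274]=255
w=((hsv[...,1]>100)|(hsv[...,2]<90))&(m>0)
cn=max(cv2.findContours(w.astype(np.uint8),cv2.RETR_EXTERNAL,cv2.CHAIN_APPROX_NONE)[0],key=cv2.contourArea)
(u,v),rad=cv2.minEnclosingCircle(cn);L=ray(c,u,v,.046+.008);print("lens",u,v,rad,L,S(p,L))
for n,(uu,vv),z in(("cup",(175,170),.06),("bottle",(304,109),.1),("case",(321,183),.017)):print(n,ray(c,uu,vv,z).round(3))
cs=bot.get_calibration("side")
for uu,vv in((271.5,192),):
  print("lens side",S(p,ray(cs,uu,vv,.056)))
print("sill side px",proj(cs,W(p,(-.155,-.057,0))),proj(cs,W(p,(-.155,.077,0))))
E
```

```text
[0.6041982  0.06551901 0.24021027] 13.763034815088938 [ 0.3 -0.1 -0.   0.2 -0.6 -0.3 -0.2  0.7  0.4  0.1  0.  -0.7]
lens 261.1000061035156 192.3000030517578 8.905149459838867 [0.53555412 0.02925423 0.054     ] [-75.30080879 -18.89265158]
cup [0.581 0.229 0.06 ]
bottle [ 0.723 -0.063  0.1  ]
case [ 0.568 -0.115  0.017]
lens side [-77.75262226 -13.3330151 ]
sill side px (np.float64(316.13074131937447), np.float64(193.31018983260955)) (np.float64(293.95675867659145), np.float64(236.65370102163865))
```

Request:
play_rows(targets=[[0,0.022,0.0408,0,0,0,0.1126],[0,0.022,0.0408,0,0,0,0.1126],[0,0.022,0.0408,0,0,0,0.1126],[0,0.022,0.0408,0,0,0,0.1126],[0,0.022,0.0408,0,0,0,0.1126],[0,0.022,0.0408,0,0,0,0.1126],[0,0.022,0.0408,0,0,0,0.1126],[0,0.022,0.0408,0,0,0,0.1126]])

```text
time_s: 1.1
position: [0.3568, -0.2705, 0.2224]
tcp_rot: [[0.365, 0.931, -0.0], [0.931, -0.365, 0.0], [0.0, -0.0, -1.0]]
force: [1.3, -0.6, -0.9]
opening: 0.998
```

Request:
play_rows(targets=[[0,0.022,0.0408,0,0,0,0.1126],[0,0.022,0.0408,0,0,0,0.1126],[0,0.022,0.0408,0,0,0,0.1126],[0,0.022,0.0408,0,0,0,0.1126],[0,0.022,0.0408,0,0,0,0.1126],[0,0.022,0.0408,0,0,0,0.1126],[0,0.022,0.0408,0,0,0,0.1126],[0,0.022,0.0408,0,0,0,0.1126],[0,0,0,0,0,0,0],[0,0,0,0,0,0,0]])

```text
time_s: 2.35
position: [0.5316, 0.0543, 0.2221]
tcp_rot: [[-0.5, 0.866, -0.002], [0.866, 0.5, -0.0], [0.001, -0.002, -1.0]]
force: [-0.2, -0.1, 0.1]
opening: 1.0
```

```bash
python3 - <<'E'
from h import *
s=bot.read_state();c=bot.get_calibration("wrist");im=bot.capture("wrist");cv2.imwrite("pics/w1.png",im)
print(s["time_s"],np.round(s["position"],4),np.round(s["tcp_rot"],3).tolist(),np.round(s["joint_positions"],1),s["opening"])
print({k:np.round(v,4).tolist() for k,v in c.items()})
np.savez("pics/w1c.npz",**c)
E
```

```text
2.35 [0.5316 0.0543 0.2221] [[-0.5, 0.866, -0.002], [0.866, 0.5, -0.0], [0.001, -0.002, -1.0]] [ -6.1  23.3  95.   -0.   61.7 -36.1] 0.9999843269470552
{'fx': 288.8098, 'fy': 288.8098, 'cx': 259.0704, 'cy': 188.475, 'R': [[0.8667, 0.4988, -0.0014], [0.4771, -0.8283, 0.2939], [0.1454, -0.2554, -0.9558]], 't': [-0.4879, -0.2434, 0.3262]}
```

View pics/w1.png

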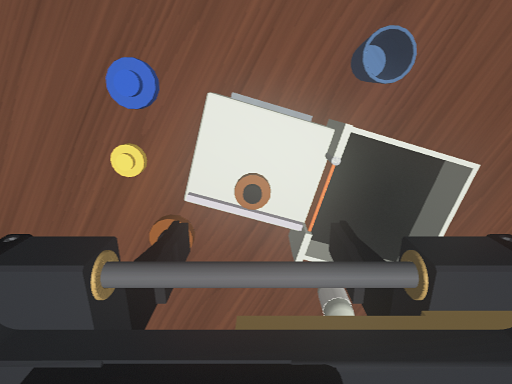

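Wrist view: the deck corners are at (209,93) and (186,199), the flap runs from the hinge (336,162) to its free end (309,230), the lens is at (252,192), and the fingertips are at about (187,222) and (332,224). Next: refine with this view.

```bash
python3 - <<'E'
from h import *
from scipy.optimize import least_squares
c=dict(np.load("pics/w1c.npz"));ct=bot.get_calibration("top");im=cv2.imread("pics/w1.png")
def W(p,q): x,y,a=p;return np.array([x+q[0]*np.cos(a)-q[1]*np.sin(a),y+q[0]*np.sin(a)+q[1]*np.cos(a),.046+q[2]])
def S(p,X): a=p[2];d=X[:2]-p[:2];return (np.array([d@[np.cos(a),np.sin(a)],d@[-np.sin(a),np.cos(a)]])*1000).round(1)
p0=[.6042,.0655,.2402]
P=[((-.155,-.057,0),(185.5,200)),((-.155,.077,0),(209,93.5)),((0,.043,.030),(336,163)),((0,-.041,.030),(309,231))]
f=lambda p:np.concatenate([np.subtract(proj(c,W(p,q)),u) for q,u in P])
r=least_squares(f,p0);print(r.x.round(4),np.degrees(r.x[2]),r.fun.round(1), "at p0",f(p0).round(1))
hsv=cv2.cvtColor(im,cv2.COLOR_BGR2HSV);g=hsv[165:215,225:285]
w=((g[...,1]>90)|(g[...,2]<90)).astype(np.uint8)
n,l,s,cc=cv2.connectedComponentsWithStats(w);i=l[27,27];print(s[i])
x0=s[i];
# rim of black block / lens top edge: use orange blob silhouette
cn=max(cv2.findContours((l==i).astype(np.uint8),cv2.RETR_EXTERNAL,cv2.CHAIN_APPROX_NONE)[0],key=cv2.contourArea)
(u,v),rad=cv2.minEnclosingCircle(cn);u+=225;v+=165
L=ray(c,u,v,.055);print("lens",u,v,rad,L.round(4),S(p0,L),S(r.x,L))
t=np.array([.5316,.0543,.2221]);R=np.array([[-.5,.866,0],[.866,.5,0],[0,0,-1]])
for sy in(1,-1):
  print([np.round(proj(c,t+R@np.array([sx*.0095,sy*y,0])),0).tolist() for y in(.0435,.0585) for sx in(1,-1)])
cv2.imwrite("pics/w1f.png",cv2.resize(np.hstack([im[200:300,130:230],im[200:300,300:400]]),None,fx=4,fy=4))
E
```

```text
[0.6071 0.0674 0.2451] 14.042797809760422 [-1.5  1.2 -0.8 -2.2  0.2  0.8  2.   0.8] at p0 [-4.4  0.8 -3.4 -2.6 -2.7  1.  -1.   0.9]
[ 10  10  35  35 881]
lens 252.12337684631348 191.37013053894043 17.790990829467773 [0.536  0.0303 0.055 ] [-74.6 -18. ] [-77.9 -18.7]
[[330.0, 224.0], [328.0, 252.0], [355.0, 224.0], [352.0, 252.0]]
[[186.0, 224.0], [189.0, 252.0], [162.0, 224.0], [165.0, 252.0]]
```

View pics/w1f.png

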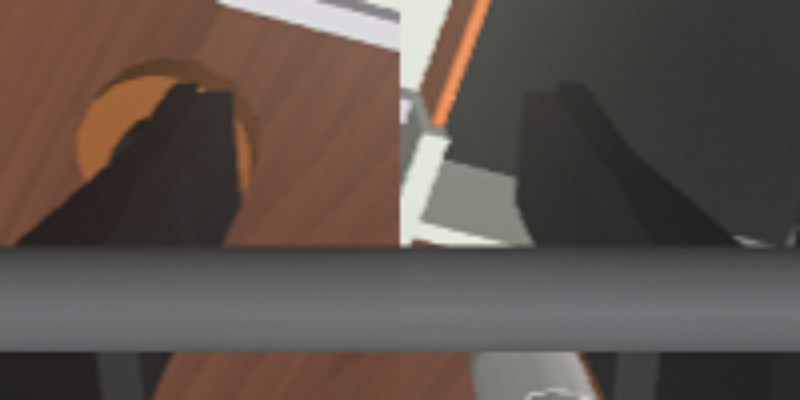

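Request:
play_rows(targets=[[0,0.0015,0.0018,-0.03,0,0,0],[0,0,0,-0.04,0,0,0],[0,0,0,-0.04,0,0,0],[0,0,0,-0.03,0,0,0],[0,0,0,-0.02,0,0,0],[0,0,0,-0.01,0,0,0],[0,0,0,0,0,0,0],[0,0,0,0,0,0,0]])

```text
time_s: 3.4
position: [0.5346, 0.0558, 0.0534]
tcp_rot: [[-0.499, 0.866, 0.002], [0.866, 0.499, -0.0], [-0.001, 0.001, -1.0]]
force: [-0.8, -0.0, -0.0]
opening: 1.0
```

```bash
python3 - <<'E'
from h import *
s=bot.read_state();c=bot.get_calibration("wrist");im=bot.capture("wrist");cv2.imwrite("pics/w2.png",im);np.savez("pics/w2c.npz",**c)
print(s["time_s"],np.round(s["position"],4),np.round(s["force"],2))
cv2.imwrite("pics/w2z.png",cv2.resize(im[60:360,90:490],None,fx=2,fy=2))
E
```

```text
3.4 [0.5346 0.0558 0.0534] [-0.85 -0.04 -0.03]
```

View pics/w2z.png

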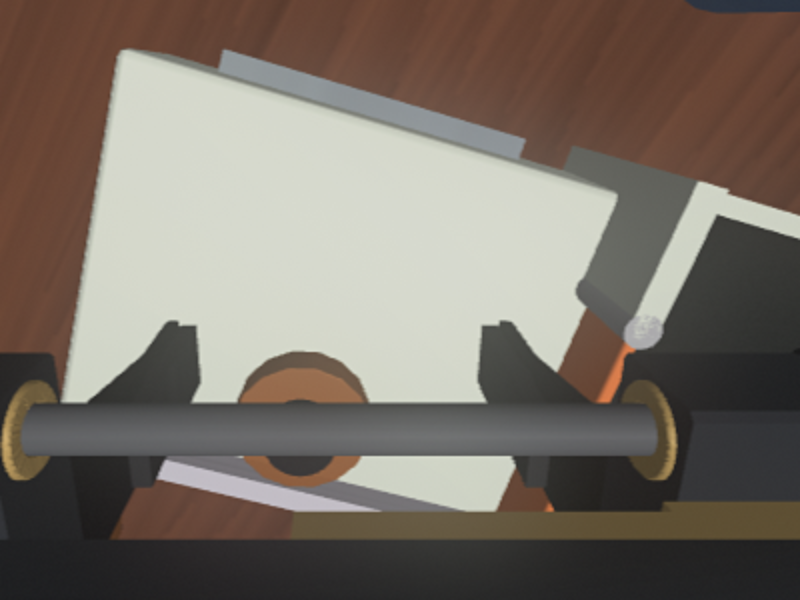

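```bash
python3 - <<'E'
from h import *
c=dict(np.load("pics/w2c.npz"));t=np.array([.5346,.0558,.0534]);R=np.array([[-.5,.866,0],[.866,.5,0],[0,0,-1]])
T=lambda X:(R.T@(X-t)*1000).round(1)
z=lambda u,v:(90+(u-.5)/2,60+(v-.5)/2)
L=ray(c,*z(303,427),.058);print("lens tool",T(L),L)
for q in(238,369):print(T(ray(c,*z(q,425),.058)))
print("hinge pin top",T(ray(c,*z(643,331),.078)), "rail near/far top edge",T(ray(c,*z(160,475),.056)),T(ray(c,*z(168,458),.056)))
print("deck corners",T(ray(c,*z(122,50),.046)),T(ray(c,*z(617,193),.046)))
a=np.radians(13.9);Q=R.T@np.array([[np.cos(a),-np.sin(a),0],[np.sin(a),np.cos(a),0],[0,0,1]])
print("model tool: hinge",R.T@(np.array([.6057,.0665,0])-t)*1000+Q@[0,43,0],"lens",R.T@(np.array([.5357,.0298,0])-t)*1000, "deck -155,77",R.T@(np.array([.6057,.0665,0])-t)*1000+Q@[-155,77,0])
for sy in(1,-1): print([(np.subtract(proj(c,t+R@np.array([sx*.0095,sy*y,0])),(89.75,59.75))*2).round(0).tolist() for y in(.0435,.0525) for sx in(1,-1)])
E
```

```text
lens tool [-21.6 -10.9  -4.6] [0.53599602 0.03166688 0.058     ]
[-20.8 -31.   -4.6]
[-20.9   9.6  -4.6]
hinge pin top [ 19.7  78.3 -24.6] rail near/far top edge [-40.7 -57.6  -2.6] [-34.2 -54.5  -2.6]
deck corners [ 89.3 -58.8   7.4] [49.4 82.3  7.4]
model tool: hinge [15.02864325 78.84739251 53.4       ] lens [-23.066  -12.0474  53.4   ] deck -155,77 [ 90.67901324 -60.6406484   53.4       ]
[[482.0, 328.0], [477.0, 384.0], [511.0, 328.0], [506.0, 384.0]]
[[194.0, 329.0], [198.0, 385.0], [164.0, 329.0], [170.0, 385.0]]
```

Request:
play_rows(targets=[[0,-0.0004,0.0015,-0.0025,0,0,0],[0,0.0058,0.0014,0,0,0,0],[0,0.0058,0.0014,0,0,0,0],[0,0.0058,0.0014,0,0,0,0],[0,0.0058,0.0014,0,0,0,0],[0,0.0058,0.0014,0,0,0,0],[0,0.0058,0.0014,0,0,0,0],[0,0.0058,0.0014,0,0,0,0],[0,0.0058,0.0014,0,0,0,0],[0,0,0,0,0,0,0]])

```text
time_s: 4.7
position: [0.5793, 0.0682, 0.0495]
tcp_rot: [[-0.5, 0.866, -0.002], [0.866, 0.5, -0.001], [0.0, -0.002, -1.0]]
force: [-3.4, -3.9, -1.5]
opening: 1.002
```

```bash
python3 - <<'E'
from h import *
s=bot.read_state();c=bot.get_calibration("wrist");im=bot.capture("wrist");cv2.imwrite("pics/w3.png",im);np.savez("pics/w3c.npz",**c)
print(s["time_s"],np.round(s["position"],4),np.round(s["force"],2),np.round(s["moment"],3))
sd=bot.capture("side");cv2.imwrite("pics/s3.png",sd)
a=cv2.resize(im[60:310,120:420],None,fx=1.6,fy=1.6);b=cv2.resize(sd[130:270,130:330],None,fx=2,fy=2)
o=np.zeros((400,880,3),np.uint8);o[:400,:480]=a;o[:280,480:]=b;cv2.imwrite("pics/m3.png",cv2.resize(o,None,fx=.9,fy=.9))
E
```

```text
4.7 [0.5793 0.0682 0.0495] [-3.36 -3.94 -1.46] [-0.667  0.315 -0.064]
```

View pics/m3.png

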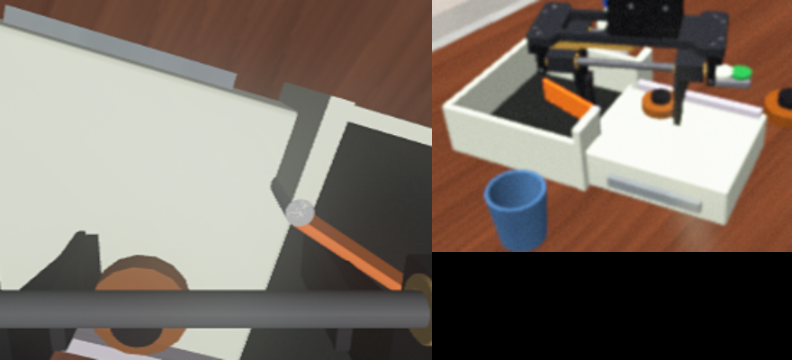

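Request:
play_rows(targets=[[0,0.0058,0.0014,0,0,0,0],[0,0.0058,0.0014,0,0,0,0],[0,0.0058,0.0014,0,0,0,0],[0,0.0058,0.0014,0,0,0,0],[0,0.0058,0.0014,0,0,0,0],[0,0,0,0,0,0,0]])

```text
time_s: 5.55
position: [0.6106, 0.0761, 0.0503]
tcp_rot: [[-0.5, 0.866, 0.003], [0.866, 0.5, 0.0], [-0.002, 0.003, -1.0]]
force: [0.5, -2.3, 0.4]
opening: 0.996
```

```bash
python3 - <<'E'
from h import *
s=bot.read_state();c=bot.get_calibration("wrist");im=bot.capture("wrist");cv2.imwrite("pics/w4.png",im);np.savez("pics/w4c.npz",**c)
print(s["time_s"],np.round(s["position"],4),np.round(s["force"],2),np.round(s["moment"],3))
sd=bot.capture("side");cv2.imwrite("pics/s4.png",sd)
a=cv2.resize(im[60:310,120:420],None,fx=1.6,fy=1.6);b=cv2.resize(sd[130:270,150:350],None,fx=2,fy=2)
o=np.zeros((400,880,3),np.uint8);o[:400,:480]=a;o[:280,480:]=b;cv2.imwrite("pics/m4.png",cv2.resize(o,None,fx=.9,fy=.9))
E
```

```text
5.55 [0.6106 0.0761 0.0503] [ 0.5  -2.27  0.4 ] [-0.272 -0.261 -0.161]
```

View pics/m4.png

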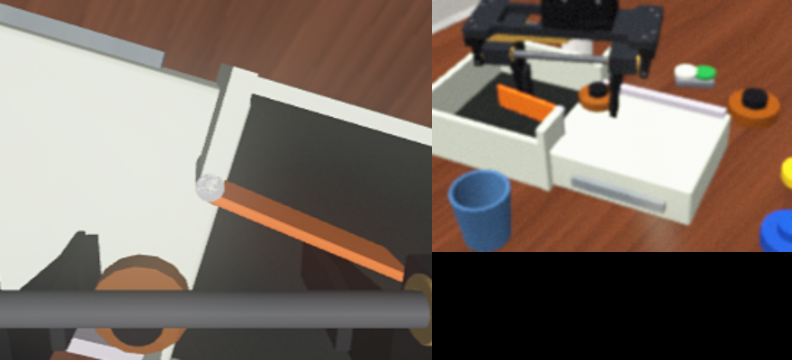

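Request:
play_rows(targets=[[0,0.0058,0.0014,0,0,0,0],[0,0.0058,0.0014,0,0,0,0],[0,0.0058,0.0014,0,0,0,0],[0,0.0058,0.0014,0,0,0,0],[0,0.0058,0.0014,0,0,0,0],[0,0,0,0,0,0,0],[0,0,0,0,0,0,0]])

```text
time_s: 6.52
position: [0.6394, 0.0829, 0.0504]
tcp_rot: [[-0.5, 0.866, 0.003], [0.866, 0.5, 0.0], [-0.002, 0.003, -1.0]]
force: [2.7, -0.4, -0.5]
opening: 0.999
```

```bash
python3 - <<'E'
from h import *
s=bot.read_state();c=bot.get_calibration("wrist");im=bot.capture("wrist");cv2.imwrite("pics/w5.png",im);np.savez("pics/w5c.npz",**c)
print(s["time_s"],np.round(s["position"],4),np.round(s["force"],2),np.round(s["moment"],3))
sd=bot.capture("side");cv2.imwrite("pics/s5.png",sd)
a=cv2.resize(im[60:310,120:420],None,fx=1.6,fy=1.6);b=cv2.resize(sd[130:270,150:350],None,fx=2,fy=2)
o=np.zeros((400,880,3),np.uint8);o[:400,:480]=a;o[:280,480:]=b;cv2.imwrite("pics/m5.png",cv2.resize(o,None,fx=.9,fy=.9))
E
```

```text
6.525 [0.6394 0.0829 0.0504] [ 2.72 -0.39 -0.51] [-0.205 -0.562 -0.157]
```

View pics/m5.png

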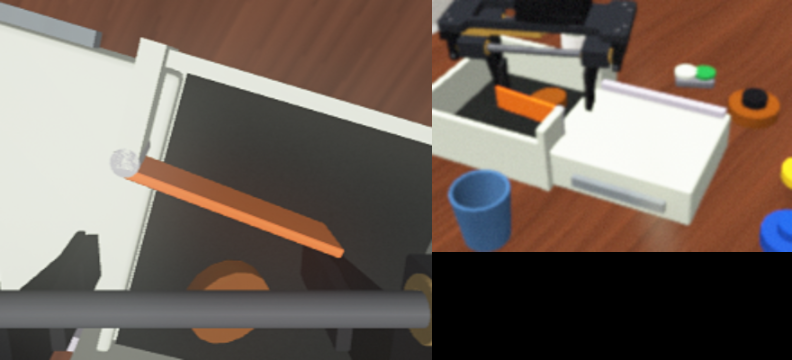

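The lens has dropped into the tray, the flap is still resting on the front finger, and the deck is empty. Now I withdraw straight back, so the flap follows the finger shut.

Request:
play_rows(targets=[[0,-0.0049,-0.0012,0,0,0,0],[0,-0.0097,-0.0024,0,0,0,0],[0,-0.0097,-0.0024,0,0,0,0],[0,-0.0097,-0.0024,0,0,0,0],[0,-0.0097,-0.0024,0,0,0,0],[0,-0.0097,-0.0024,0,0,0,0],[0,-0.0097,-0.0024,0,0,0,0],[0,-0.0097,-0.0024,0,0,0,0],[0,-0.0097,-0.0024,0,0,0,0],[0,-0.0097,-0.0024,0,0,0,0],[0,-0.0097,-0.0024,0,0,0,0],[0,-0.0097,-0.0024,0,0,0,0]])

```text
time_s: 8.12
position: [0.5254, 0.0556, 0.05]
tcp_rot: [[-0.5, 0.866, -0.0], [0.866, 0.5, 0.0], [0.0, -0.0, -1.0]]
force: [-0.5, -0.5, 0.4]
opening: 1.001
```

Request:
play_rows(targets=[[0,0,0,0.01,0,0,0],[0,0,0,0.03,0,0,0],[0,0,0,0.05,0,0,0],[0,0,0,0.05,0,0,0],[0,-0.04,-0.01,0.04,0,0,0],[0,-0.04,-0.02,0,0,0,0],[0,-0.03,-0.02,0,0,0,0],[0,0,0,0,0,0,0]])

```text
time_s: 9.12
position: [0.4146, 0.005, 0.2308]
tcp_rot: [[-0.498, 0.867, 0.0], [0.867, 0.498, -0.0], [-0.0, 0.0, -1.0]]
force: [1.2, -0.5, -0.4]
opening: 1.002
```

```bash
python3 - <<'E'
from h import *
s=bot.read_state();print(s["time_s"],np.round(s["position"],3),np.round(s["force"],1))
im=bot.capture("top");cv2.imwrite("pics/t6.png",im);sd=bot.capture("side");cv2.imwrite("pics/s6.png",sd)
a=cv2.resize(im[85:245,160:340],None,fx=2.2,fy=2.2);b=cv2.resize(sd[110:270,130:310],None,fx=2.2,fy=2.2)
cv2.imwrite("pics/m6.png",np.hstack([a,b]))
E
```

```text
9.125 [0.415 0.005 0.231] [ 1.2 -0.5 -0.4]
```

View pics/m6.png

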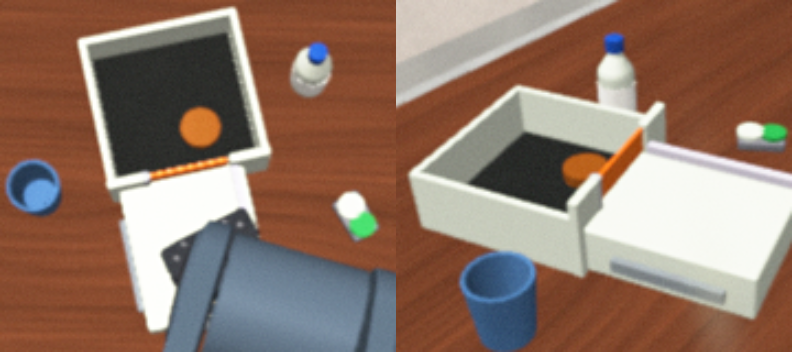

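The lens lies in the tray, turned over, at panel (200,127). The flap is shut, and the bottle, cup and case are in place. One last numeric check, then I hand in.

```bash
python3 - <<'E'
from h import *
a=cv2.imread("pics/t6.png");b=bot.capture("top");c=bot.get_calibration("top");o=cv2.imread("pics/top0.png")
def lens(i):
    h=cv2.cvtColor(i,cv2.COLOR_BGR2HSV)[120:155,230:275];m=(h[...,1]>150)&(h[...,2]>90)
    y,x=np.nonzero(m);return x.mean()+230,y.mean()+120
for i in(a,b):
    u=lens(i);X=ray(c,*u,.046-.022);d=X[:2]-[.6057,.0665];t=np.radians(13.9)
    print("lens px",np.round(u,2),"sill mm",(1e3*np.array([d@[np.cos(t),np.sin(t)],d@[-np.sin(t),np.cos(t)]])).round(1))
for n,(x0,x1,y0,y1) in dict(cup=(158,192,152,188),bottle=(288,316,98,134),case=(308,336,168,198)).items():
    print(n,"max mean diff",cv2.absdiff(o[y0:y1,x0:x1],b[y0:y1,x0:x1]).mean().round(2), "shift",cv2.phaseCorrelate(np.float64(cv2.cvtColor(o[y0:y1,x0:x1],6)),np.float64(cv2.cvtColor(b[y0:y1,x0:x1],6)))[0])
bot.hand_in()
E
```

```text
lens px [250.71 142.47] sill mm [ 51.7 -23.2]
lens px [250.71 142.47] sill mm [ 51.7 -23.2]
cup max mean diff 2.89 shift (-0.09459150036575181, -0.2657611286978394)
bottle max mean diff 2.78 shift (-0.10387927949651221, 0.053326885041663274)
case max mean diff 2.52 shift (0.18435870832369083, -0.21571511655600695)
the job is handed in; nothing more can be done
```

The lens is in the drip tray and the flap is shut behind it. I handed the job in at about 9 s. The front finger opened the flap and held it at well over 0.4 rad. The rear finger slid the lens along the rail and over the edge, and then I withdrew straight back.

**Last checks**
- **Lens:** it is at rest in the tray at about x 52, y −23 mm of sill, with the same pixel position in two pictures.
- **Flap:** it looks shut in both the top and side views. I judged this by eye and did not measure the angle.
- **Bystanders:** the bottle, cup and case had shifted by less than 0.3 pixel, which is under 1 mm.
- **Robot:** it is clear of everything.

**What was off or not confirmed**
- The lens turned over as it tipped into the tray and lies with its holder block underneath.
- The top and wrist cameras disagreed by about 3 mm on where the unit stands. I used the mean.
- While holding the flap at the furthest push, I read a force of about 2.5 N along x that I could not explain. It was gone after I withdrew.
- The finger contact forces on the lens and flap, and any lens–flap contact, cannot be read directly. No lens–flap contact was visible in the pictures.

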